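# Put the carving gouge away in its case

### The job

Put the gouge away: press the red catch on the front of the case and let the sprung lid fly up by itself, with nothing in its way, then lay the gouge down in the case (do not drop it in) with the handle in the wide cradle and the shank in the narrow one. Then push the lid down until the catch holds it shut, and leave the brush, phone and wooden panel where they lie.

Things in the scene. Friction and masses are not known exactly. Their poses are not given: they have to be found in the camera images.
- case: Grey plastic case, green lid, fixed to the bench. Shell 150 (x) by 250 (y) by 46 mm high, walls and floor 5 mm. Origin: centre of its underside, on the bench; +z up; -x is the front, with the red catch; the lid hinges on the rear rim at x +75, z +46 mm. Inside, besides the two black cradles, two slip stones lie flat at x +50 mm, tops 15 mm above the bench.
- cradle (a point): Rest place of the gouge's origin (x -15, y -10, z +38 mm in the case, whose axes it shares), over two open 90 degree V cradles in line along y: the wide one, 22 mm long, V 42 mm across, top 39 mm above the bench, at case y +75; the narrow one, 14 mm long, V 28 mm across, top 46 mm up, at y -40 mm. Laid right, the gouge's axis is level along the case's y, edge to -y.
- lid (a joint): Green lid, 150 by 250 mm, 26 mm deep, 0.18 kg. Angle in rad about the hinge on the case's rear rim: 0 shut, 1.45 (its stop) open, almost upright. A damped spring always drives it open (about 1 s) and holds it up; it takes 1 to 3 N at the front edge to push it back down. Shut, its top is 72 mm above the bench. Held by the catch it reads about 0.008.
- lid_edge (a point): Middle of the lid's free (front) edge on its flat outer face: 150 mm from the hinge line along the lid and 26 mm out from it; 72 mm above the bench shut, 198 mm open. Moves with the lid.
- catch (a joint): Red sprung rocker catch, middle of the case's front. Angle in rad: 0 home, 0.35 stop. Pressing its paddle down swings its hook off the steel keeper bar on the lid's front; the lid goes at about 0.2 rad (8 mm at the press point, 2 to 3 N). Let go, it springs home. Pushing the lid's front right down to its stop, with 5 to 15 N near the front edge, snaps the hook over the bar again.
- paddle (a point): Middle of the press area on top of the catch's red paddle (44 mm wide in y, reaching 68 mm out from the case's front): 50 mm in front of the case's front face and 36 mm above the bench. Moves with the catch; its axes are the case's when the catch is home.
- gouge: Carving gouge, 200 mm long, 0.14 kg, lying on the bench. Octagonal wooden handle 28 mm over flats from x -110 to -14 mm, brass ferrule, steel shank 9 mm thick, 20 mm wide blade ending at x +90 mm. Origin: on its axis where the shank leaves the ferrule, 14 mm above the bench as it lies on a flat of the handle; +x along the axis to the edge. Centre of mass near x -26 mm.
- gouge_tip (a point): Cutting edge of the gouge, on its axis, 90 mm from the gouge's origin.
- brush: Loose flat dusting brush lying on the bench, 203 by 78 by 23 mm, black handle, pale bristles. Origin under its middle, +x towards the bristles.
- phone: Loose smartphone lying flat, 160 by 76 by 10 mm. Origin: centre of its underside, long side along x.
- blank: Loose pale wooden relief panel with a leaf drawn on it, 150 by 110 by 22 mm, lying flat. Origin: centre of its underside, long side along x.
Things that resemble listed ones, but are neither listed nor needed, are in the scene too. Of the things shaped like the gouge, the wooden one is meant.

How it is judged:
By the outcome, as a careful person would: the job done as asked, in the order asked, and still so for the second after the job is handed in, with the robot touching nothing.
It also fails if it takes over 64 s, if anything falls off the work surface, if the arm or the gripper's body presses on something with over 40 N, if the wrist force passes 120 N, or if a joint passes its speed limit or range.

### The arm

A 7-joint arm with a two-finger parallel gripper is mounted at the origin on the work surface. World frame = base frame: x ahead of the robot, y to its left, z up, the work surface at z = 0. Lengths are in m, angles in degrees, forces in N, time in s.
With the tool pointing down it reaches from about 0.425 to 0.875 m from the base axis. Payload 4.7 kg.
Tool frame: the origin (TCP) lies between the finger pads; the fingertips stand env.finger_overhang ahead of it and the grasp point (between the pads) lies 5 mm behind it (env.finger_overhang is the distance from the TCP to the fingertips, in m); z points along the fingers, y is the line along which they close (so a half turn about z gives the same grasp; the last joint's range is limited). The gripper opens to 87 mm and grips with 3 to 60 N. Pads are 19 mm wide; open, the fingers measure 117 mm over their backs; the gripper's body (75 mm by 190 mm) begins 51 mm behind the grasp point.
Start: joints at [73.574, 18.392, -4.016, 83.108, 1.295, 78.541, -3.26], TCP at [0.193, -0.621, 0.237] pointing down, gripper open.
Joint ranges: [-163.93, 163.93], [-17.29, 119.83], [-79.2, 71.16], [3.27, 140.29], [-89.18, 269.18], [5.43, 117.66], [-154.24, 154.24]. Speed limits (degrees/s): [147.25, 147.25, 180, 180, 180, 180, 180].

### API

Orientations are given as [roll, pitch, yaw] about the fixed x, y, z axes, in that order (R = Rz(yaw) Ry(pitch) Rx(roll)).
In Python, from cell import telemetry, eyes, env, models gives the robot as it stands. The module is installed in compiled form; this text tells all that it offers.
- The arm moves only by the tool drive_tool, never from a script. Its arguments are lists of equal length, an entry for each row: "angular": the turn, a rotation vector about the tool's x, y, z in rad, a list of three; "delta_pos": the shift along the tool's x, y, z in cm, a list of three; "gripper": the finger opening in cm, from 0 to 8.7. A call has 1 to 20 rows; each row shifts and turns the commanded pose from where the row before left it, along the tool's axes as they then stand; what a row does not reach is not made up. A row lasts 1/10 s, in which the tool goes at most 50 mm and 8.59 degrees, less where a joint would pass 70% of its speed; a pose out of reach is approached as far as the arm can. A call with a gripper value outside its range is refused whole. The fingers move at their own pace and stop on an object; "squeeze" is the grip in N (left out, the last holds). Time passes only in rows, so rows that do not move let the fingers close. It gives the time, the measured TCP pose, the force, the opening and the grip force at its end, in the units of the state.
- telemetry.get_obs(): the state, without advancing time (a new reading comes with each control period).
- eyes.read_camera(name): name is "scene" or "top"; returns a dict with "pixels" (400x640x3 uint8, red, green, blue), "mtx" (3x3 intrinsics, pixels), "D" ([k1, k2, p1, p2, k3] as OpenCV has them; the pictures are not rectified), "origin" and "orientation" of the camera in the world. Camera axes: x right, y down, z forward; pixel columns grow to the right and rows downward; lengths in m; the calibration is good to about 2 mm. A picture is of the moment at which its call begins. There is no depth.
- env.sign_off(): hands the job in; it is judged then, once.
Trained networks look in a picture, given as the dict that the camera call returned (one of the last four; its "shot" number tells which), for a name from the list of things; names that differ only in an ending like _2 or _b are one class to them, and where a whole thing is asked for, a point or a joint stands for the part that bears it (a point fixed in the world has none). Each returns a list of dicts, best first, with "p" (0 to 1); they miss things now and then, are a little off and sometimes report something else, mostly with a low value. They report only what shows in the picture. A call takes as long as a camera call. They do not tell look-alikes from the thing itself.
- models.search_frame(picture, target): "centre" ([column, row] in pixels, amid what is visible of it).
- models.cut_out(picture, target): "pixels" (400x640 bool, what is visible of it) and "centre" ([column, row] in pixels, amid what is visible of it).
The state is a dict: "time_s": time; "qpos": joint angles; "joint_velocities": joint speeds; "effort": joint torques, N m; "tool_pos": TCP position; "tool_rot": TCP orientation; "force": force on the tool from outside, world axes, zero at the start; "wrist_torque": the same for the moment, N m; "grip_width": finger opening in m; "grasp_force": force on a finger pad.
Only numpy, scipy, OpenCV 4.12 (cv2) and the standard library are available. Lean on these libraries where they do the work, as an engineer would, in place of code of your own. Each camera call takes 0.05 s, during which the arm holds its last target. There are 200 camera calls.

## Working session

There is one attempt and no reset: what is moved stays moved. The work goes in short steps, Python scripts to look and compute and a tool call to move; the robot and the scene stay as the last step left them, time stands still between calls to the robot, and variables do not carry over. Pictures are saved under pics/ and viewed, at most 10 in all, crops included, and the job is handed in when it is done.

Besides the shell and the picture viewer there is one more tool, called as name(argument=value, ...) on one line, values as JSON. drive_tool: Moves the arm, as the interface text tells. Its arguments: {"type":"object","properties":{"angular":{"type":"array","items":{"type":"array","items":{"type":"number"}}},"delta_pos":{"type":"array","items":{"type":"array","items":{"type":"number"}}},"gripper":{"type":"array","items":{"type":"number"}},"squeeze":{"type":"number"}},"required":["angular","delta_pos","gripper"]}

```bash
mkdir -p pics; cat > h.py <<'E'
import numpy as np, cv2
from scipy.spatial.transform import Rotation as R
from cell import telemetry, eyes, env, models
np.set_printoptions(precision=4,suppress=True)
def cam(n):
    p=eyes.read_camera(n); return p
def Rm(p):
    o=np.array(p["orientation"],float)
    if o.shape==(3,3): return o
    return R.from_euler('xyz',o,degrees=True).as_matrix()
def ray(p,uv):
    n=cv2.undistortPoints(np.array([[uv]],float),np.array(p["mtx"]),np.array(p["D"]))[0,0]
    return np.array(p["origin"]),Rm(p)@np.array([n[0],n[1],1])
def atz(p,uv,z):
    o,d=ray(p,uv); return o+d*(z-o[2])/d[2]
def proj(p,X):
    Rw=Rm(p).T; t=-Rw@np.array(p["origin"])
    return cv2.projectPoints(np.atleast_2d(np.array(X,float)),cv2.Rodrigues(Rw)[0],t,np.array(p["mtx"]),np.array(p["D"]))[0][:,0]
def save(p,n): cv2.imwrite(f"pics/{n}.png",p["pixels"][:,:,::-1])
E
python3 - <<'E'
from h import *
o=telemetry.get_obs();print(o,env.finger_overhang)
for n in("top","scene"):
    p=cam(n);save(p,n+"0");print(n,p["origin"],p["orientation"],p["mtx"],p["D"])
    for t in("case","gouge","gouge_tip","paddle","lid_edge","catch","lid","brush","phone","blank"):
        print(t,[(np.round(d["centre"]),round(d["p"],2)) for d in models.search_frame(p,t)][:4])
E
```

```text
{'time_s': 0.0, 'qpos': array([73.5745, 18.4379, -4.0144, 83.1754,  1.2966, 78.5413, -3.2607]), 'joint_velocities': array([-0.0363, -0.0023,  0.1307, -0.0226,  0.0783,  0.0616, -0.0231]), 'effort': array([  0.0005, -49.1294,  -0.4036, -31.2533,  -0.064 ,   0.0438,
         0.0002]), 'tool_pos': array([ 0.1923, -0.6203,  0.2355]), 'tool_rot': array([-179.8908,    0.0078,   17.2338]), 'force': array([-0.5693, -0.1971,  0.7703]), 'wrist_torque': array([0.0185, 0.0059, 0.0002]), 'grasp_force': 0.0, 'grip_width': 0.08697239530770039} 0.014
top [ 0.3431 -0.0136  1.136 ] [-169.55      0.9344  -91.0749] [[386.726    0.     316.535 ]
 [  0.     386.726  200.4013]
 [  0.       0.       1.    ]] [-0.0951  0.      0.      0.      0.    ]
case [(array([299., 182.]), 0.82)]
gouge [(array([257., 274.]), 0.64), (array([210., 254.]), 0.56)]
gouge_tip [(array([258., 274.]), 0.69), (array([212., 251.]), 0.64), (array([297., 178.]), 0.56)]
paddle [(array([307., 218.]), 0.78)]
lid_edge [(array([295., 182.]), 0.61)]
catch [(array([309., 216.]), 0.65)]
lid [(array([297., 178.]), 0.65)]
brush [(array([437., 230.]), 0.72)]
phone [(array([438., 149.]), 0.95)]
blank [(array([192., 154.]), 0.8)]
scene [ 1.2674 -0.5529  0.7725] [-127.7067    1.1967   53.8852] [[382.0447   0.     325.5535]
 [  0.     382.0447 203.126 ]
 [  0.       0.       1.    ]] [-0.0619  0.      0.      0.      0.    ]
case [(array([360., 216.]), 0.92)]
gouge [(array([380., 166.]), 0.78), (array([342., 170.]), 0.63)]
gouge_tip [(array([341., 166.]), 0.83), (array([378., 163.]), 0.52)]
paddle []
lid_edge [(array([363., 211.]), 0.64), (array([461., 199.]), 0.62)]
catch [(array([334., 201.]), 0.49)]
lid [(array([361., 214.]), 0.81)]
brush [(array([220., 255.]), 0.78)]
phone [(array([252., 314.]), 0.92), (array([365., 211.]), 0.72), (array([363., 215.]), 0.23)]
blank []
```

View pics/top0.png

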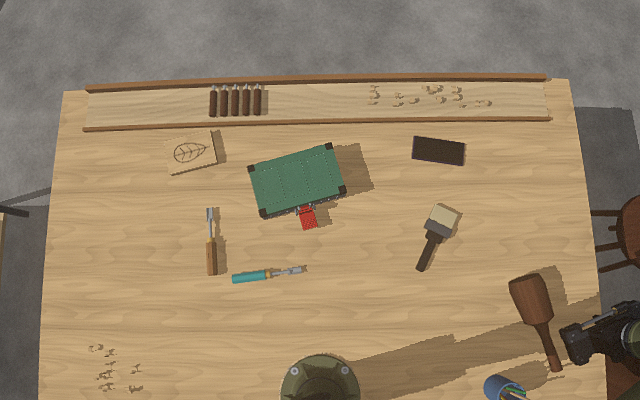

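View pics/scene0.png

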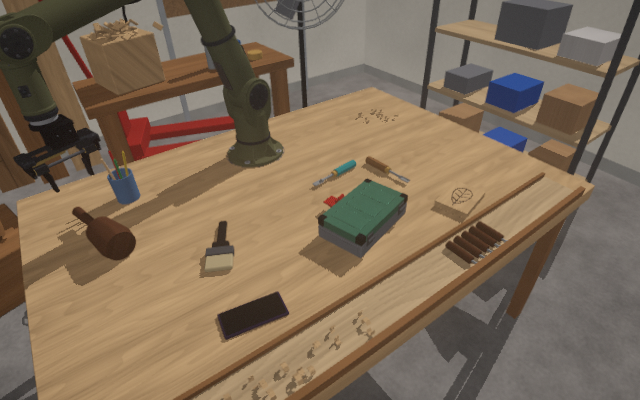

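The top view shows the case at (299,180) with its red catch at (308,217) facing the robot. The wooden gouge runs from its handle end at (212,275) to its tip at (209,207). The teal look-alike is at (268,274).

```bash
python3 - <<'E'
from h import *
from scipy.optimize import least_squares
pt=cam("top");ps=cam("scene")
img=pt["pixels"].astype(int)
# lid: green pixels
def green(p):
    hsv=cv2.cvtColor(p["pixels"],cv2.COLOR_RGB2HSV)
    m=cv2.inRange(hsv,(65,60,30),(88,255,255))
    n,l,s,c=cv2.connectedComponentsWithStats(m); i=1+np.argmax(s[1:,4]); return l==i
m=models.cut_out(pt,"lid");print([(d["p"],d["pixels"].sum(),d["centre"]) for d in m])
g=green(pt);print(g.sum(),np.argwhere(g).mean(0))
mm=(g*255).astype(np.uint8);mm=cv2.morphologyEx(mm,cv2.MORPH_CLOSE,np.ones((9,9)))
ys,xs=np.where(mm>0)
W=np.array([atz(pt,(x,y),.072)[:2] for x,y in zip(xs,ys)],np.float32)
r=cv2.minAreaRect(W);print("lid rect",r,cv2.boxPoints(r))
red=(img[...,0]>130)&(img[...,1]<70)&(img[...,2]<70);red[:195]=0;red[240:]=0;red[:,:290]=0;red[:,330:]=0
ys,xs=np.where(red);W=np.array([atz(pt,(x,y),.036)[:2] for x,y in zip(xs,ys)],np.float32);print("red",cv2.minAreaRect(W),W.mean(0))
for d in models.cut_out(pt,"gouge"):
    ys,xs=np.where(d["pixels"]);W=np.array([atz(pt,(x,y),.014)[:2] for x,y in zip(xs,ys)],np.float32)
    print("gouge",d["p"],d["centre"],cv2.minAreaRect(W),cv2.boxPoints(cv2.minAreaRect(W)))
for n in("brush","phone","blank"):
    for d in models.cut_out(pt,n)[:1]:
        ys,xs=np.where(d["pixels"]);W=np.array([atz(pt,(x,y),.015)[:2] for x,y in zip(xs,ys)],np.float32);print(n,cv2.minAreaRect(W))
crop=cv2.resize(pt["pixels"][130:300,180:360],None,fx=3.4,fy=3.4,interpolation=cv2.INTER_CUBIC)
cv2.imwrite("pics/c1.png",crop[:,:,::-1])
E
```

```text
[(0.8, np.int64(4793), [295.6, 177.8]), (0.25, np.int64(511), [211.3, 252.4])]
3623 [178.1134 298.74  ]
lid rect ((0.604962170124054, 0.05668701231479645), (0.14845122396945953, 0.24662812054157257), 15.190876960754395) [[ 0.501   0.1562]
 [ 0.5656 -0.0818]
 [ 0.7089 -0.0429]
 [ 0.6443  0.1951]]
red ((0.49940240383148193, 0.02891070954501629), (0.06699603796005249, 0.04127167537808418), 15.136635780334473) [0.4967 0.0285]
gouge 0.97 [255.2, 273.4] ((0.34011298418045044, 0.15079469978809357), (0.030954426154494286, 0.19881808757781982), 8.637483596801758) [[0.3099 0.2468]
 [0.3397 0.0502]
 [0.3703 0.0548]
 [0.3405 0.2514]]
gouge 0.88 [211.4, 251.3] ((0.435618132352829, 0.31623926758766174), (0.1981511116027832, 0.033837273716926575), 6.6183624267578125) [[0.3353 0.3216]
 [0.3392 0.288 ]
 [0.536  0.3109]
 [0.5321 0.3445]]
brush ((0.4311479926109314, -0.33203864097595215), (0.07794550061225891, 0.19884884357452393), 58.99373245239258)
phone ((0.6968595385551453, -0.37078139185905457), (0.15823757648468018, 0.07348138839006424), 80.71392059326172)
blank ((0.7089035511016846, 0.38579416275024414), (0.11865384876728058, 0.15850132703781128), 13.210648536682129)
```

View pics/c1.png

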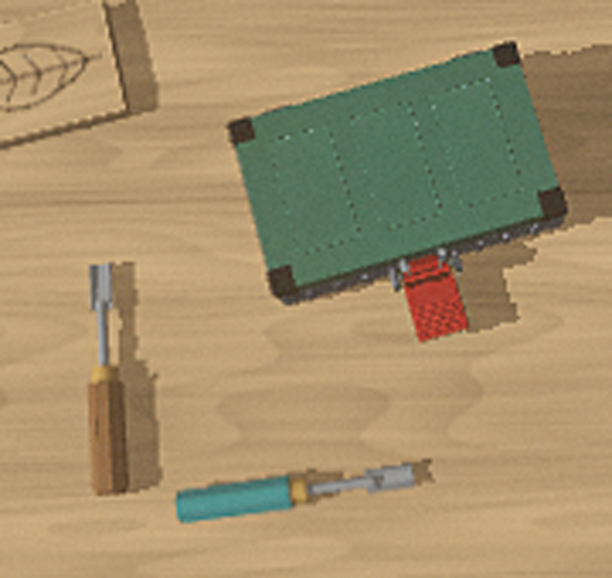

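The crop confirms the case yaw of about 15.2°. The paddle is where the geometry puts it, about 50 mm in front of the case. Next I plan the approach to the paddle and locate the gouge axis.

```bash
cat >> h.py <<'E'
C=np.array([.605,.0567,0]); CY=15.2
def case(x,y,z): return C+R.from_euler('z',CY,degrees=True).apply([x/1e3,y/1e3,z/1e3])
def plan(wps,start=None):
    """wps: (pos, roll, yaw, nrows); prints rows; start (pos, roll, yaw)"""
    if start is None:
        o=telemetry.get_obs(); start=(o["tool_pos"],o["tool_rot"][0]%360,o["tool_rot"][2])
    p0,r0,y0=start; p=np.array(p0,float); M=R.from_euler('xyz',[r0,0,y0],degrees=True); A=[];D=[]
    for q,r,y,n in wps:
        q=np.array(q)
        y=y0+(y-y0 if abs(y-y0)<=200 else (y-y0+180)%360-180)
        for i in range(1,n+1):
            f=i/n; P=p0+(q-p0)*f; T=R.from_euler('xyz',[r0+(r-r0)*f,0,y0+(y-y0)*f],degrees=True)
            d=np.round(M.inv().apply(P-p)*100,1 if i<n else 2); a=np.round((M.inv()*T).as_rotvec(),3)
            p=p+M.apply(d/100); M=M*R.from_rotvec(a); A.append(a.tolist());D.append(d.tolist())
        p0,r0,y0=q,r,y
    for k in range(0,len(A),20):
        print("rows",len(A[k:k+20]));print(str(A[k:k+20]).replace(' ',''));print(str(D[k:k+20]).replace(' ',''))
    mx=max(np.linalg.norm(A,axis=1)),max(np.linalg.norm(D,axis=1));print("max",mx)
E
python3 - <<'E'
from h import *
p=cam("top")
for n,uv,z in(("end",(212.4,275),.014),("ferr",(210.6,238),.014),("tip",(209.7,207.9),.012)): print(n,atz(p,uv,z))
d=models.cut_out(p,"gouge"); d=[k for k in d if k["centre"][0]<225][0]["pixels"]
hsv=cv2.cvtColor(p["pixels"],cv2.COLOR_RGB2HSV)
for r in range(204,279,4):
    c=np.where(d[r])[0]; print(r,(c.min(),c.max()) if len(c) else 0,[int(v) for v in p["pixels"][r,204:222].sum(1)])
a=case(-132,0,0);print(a)
plan([((.45,-.25,.2),180,100,11),((a[0],a[1],.09),180,195.2,12)])
E
```

```text
end [0.3377 0.306  0.014 ]
ferr [0.445  0.3138 0.014 ]
tip [0.535  0.3197 0.012 ]
204 0 [459, 464, 461, 464, 461, 466, 470, 460, 469, 465, 461, 463, 470, 476, 470, 467, 473, 467]
208 0 [493, 503, 384, 262, 300, 444, 448, 483, 306, 348, 346, 328, 353, 349, 346, 423, 530, 517]
212 (np.int64(207), np.int64(211)) [485, 493, 448, 261, 309, 464, 448, 486, 368, 317, 347, 342, 337, 329, 320, 392, 478, 473]
216 (np.int64(207), np.int64(212)) [459, 461, 443, 294, 349, 455, 449, 461, 380, 369, 335, 337, 342, 345, 323, 327, 400, 497]
220 (np.int64(207), np.int64(212)) [444, 446, 448, 322, 486, 455, 303, 290, 446, 388, 346, 322, 324, 327, 328, 398, 485, 457]
224 (np.int64(208), np.int64(211)) [490, 487, 487, 486, 478, 487, 302, 335, 501, 485, 498, 482, 318, 346, 316, 393, 494, 475]
228 (np.int64(209), np.int64(211)) [457, 465, 476, 476, 463, 503, 361, 296, 516, 498, 465, 318, 339, 343, 326, 368, 459, 494]
232 (np.int64(210), np.int64(210)) [487, 482, 491, 482, 489, 509, 394, 264, 434, 488, 473, 312, 338, 343, 331, 323, 418, 470]
236 (np.int64(210), np.int64(211)) [467, 479, 474, 486, 486, 502, 38
[... 1425 characters left out ...]
.0,0.0,-0.131],[0.0,0.0,-0.132],[0.0,0.0,-0.131],[0.0,0.0,-0.131],[0.0,0.0,-0.132],[0.0,0.0,-0.138],[-0.0,0.0,-0.138],[-0.0,0.0,-0.139],[-0.0,0.0,-0.138],[-0.0,0.0,-0.139],[-0.0,0.0,-0.138],[-0.0,0.0,-0.139],[-0.0,0.0,-0.138],[-0.0,0.0,-0.139]]
[[3.2,-2.5,0.3],[3.6,-2.1,0.4],[3.8,-1.6,0.3],[3.9,-1.1,0.3],[4.1,-0.6,0.4],[4.1,0.0,0.3],[4.1,0.5,0.3],[3.9,1.0,0.4],[3.8,1.6,0.3],[3.6,2.0,0.3],[3.24,2.52,0.36],[2.2,0.6,0.9],[2.1,0.9,0.9],[1.9,1.2,0.9],[1.8,1.5,1.0],[1.5,1.7,0.9],[1.3,1.8,0.9],[1.0,2.1,0.9],[0.8,2.1,0.9],[0.4,2.3,0.9]]
rows 3
[[-0.0,0.0,-0.138],[-0.0,0.0,-0.139],[-0.0,0.0,-0.138]]
[[0.1,2.2,1.0],[-0.2,2.3,0.9],[-0.54,2.23,0.9]]
max (np.float64(0.139), np.float64(4.186884283091665))
```

drive_tool(angular=[[0,0,-0.131],[0,0,-0.132],[0,0,-0.131],[0,0,-0.131],[0,0,-0.132],[0,0,-0.131],[0,0,-0.131],[0,0,-0.132],[0,0,-0.131],[0,0,-0.131],[0,0,-0.132],[0,0,-0.138],[0,0,-0.138],[0,0,-0.139],[0,0,-0.138],[0,0,-0.139],[0,0,-0.138],[0,0,-0.139],[0,0,-0.138],[0,0,-0.139]], delta_pos=[[3.2,-2.5,0.3],[3.6,-2.1,0.4],[3.8,-1.6,0.3],[3.9,-1.1,0.3],[4.1,-0.6,0.4],[4.1,0.0,0.3],[4.1,0.5,0.3],[3.9,1.0,0.4],[3.8,1.6,0.3],[3.6,2.0,0.3],[3.24,2.52,0.36],[2.2,0.6,0.9],[2.1,0.9,0.9],[1.9,1.2,0.9],[1.8,1.5,1.0],[1.5,1.7,0.9],[1.3,1.8,0.9],[1.0,2.1,0.9],[0.8,2.1,0.9],[0.4,2.3,0.9]], gripper=[0,0,0,0,0,0,0,0,0,0,0,0,0,0,0,0,0,0,0,0])

```text
time_s: 3.55
tool_pos: [0.4706, -0.0448, 0.1178]
tool_rot: [-180.0, 0.0, 171.7]
force: [0.4, -0.1, 0.7]
grip_width: 0.0007
grasp_force: 0.0
```

drive_tool(angular=[[0,0,-0.138],[0,0,-0.139],[0,0,-0.138],[0,0,0],[0,0,0]], delta_pos=[[0.1,2.2,1.0],[-0.2,2.3,0.9],[-0.54,2.23,0.9],[0,0,0],[0,0,0]], gripper=[0,0,0,0,0])

```text
time_s: 4.05
tool_pos: [0.4776, 0.0221, 0.09]
tool_rot: [-180.0, -0.0, -164.8]
force: [-0.3, -0.2, -0.3]
grip_width: 0.0005
grasp_force: 0.0
```

drive_tool(angular=[[0,0,0],[0,0,0],[0,0,0],[0,0,0],[0,0,0],[0,0,0],[0,0,0],[0,0,0],[0,0,0]], delta_pos=[[0,0,1],[0,0,1],[0,0,1],[0,0,0.6],[0,0,0.3],[0,0,0.3],[0,0,0.3],[0,0,0.2],[0,0,0.2]], gripper=[0,0,0,0,0,0,0,0,0])

```text
time_s: 4.95
tool_pos: [0.4768, 0.0218, 0.0406]
tool_rot: [-180.0, -0.1, -164.8]
force: [-4.8, -1.5, 3.1]
grip_width: 0.0005
grasp_force: 2.4
```

drive_tool(angular=[[0,0,0],[0,0,0],[0,0,0]], delta_pos=[[0,0,0.1],[0,0,0.1],[0,0,0]], gripper=[0,0,0])

```text
time_s: 5.25
tool_pos: [0.4767, 0.0218, 0.0385]
tool_rot: [-180.0, -0.1, -164.8]
force: [-5.4, -1.1, 3.4]
grip_width: 0.0005
grasp_force: 2.6
```

```bash
python3 - <<'E'
from h import *
p=cam("scene");save(p,"s1")
E
```

```text
(no output)
```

View pics/s1.png

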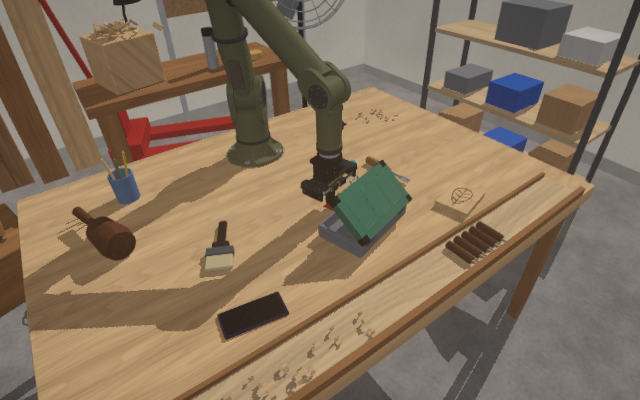

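The lid is swinging up at (370,205) and the gripper is clear of it in front. I hold still while it opens fully.

drive_tool(angular=[[0,0,0],[0,0,0],[0,0,0],[0,0,0],[0,0,0],[0,0,0],[0,0,0],[0,0,0],[0,0,0],[0,0,0],[0,0,0],[0,0,0],[0,0,0],[0,0,0]], delta_pos=[[0,0,0],[0,0,0],[0,0,0],[0,0,0],[0,0,0],[0,0,0],[0,0,0],[0,0,0],[0,0,0],[0,0,0],[0,0,-1],[0,0,-2],[0,0,-3],[0,0,-4]], gripper=[0,0,0,0,0,0,0,0,0,0,0,0,0,0])

```text
time_s: 6.7
tool_pos: [0.4779, 0.0227, 0.1398]
tool_rot: [179.9, 0.1, -164.8]
force: [0.4, -0.6, -0.5]
grip_width: 0.0002
grasp_force: 0.0
```

```bash
python3 - <<'E'
from h import *
o=telemetry.get_obs()
p=cam("scene");print(models.search_frame(p,"lid_edge"),models.search_frame(p,"lid"))
for a in(0,1.0,1.45):
    c,s=np.cos(a),np.sin(a); print(a,proj(p,case(75-150*c+26*s,0,46+150*s+26*c)))
st=(np.array(o["tool_pos"]),180,195.2)
plan([((.41,.3115,.13),180,184,10),((.41,.3115,.0165),180,184,7)],st)
E
```

```text
[{'centre': [384.6, 203.7], 'p': 0.72}, {'centre': [380.0, 162.9], 'p': 0.4}] [{'centre': [385.9, 204.3], 'p': 0.67}, {'centre': [459.1, 199.7], 'p': 0.2}]
0 [[344.4778 195.8384]]
1.0 [[371.2613 174.5289]]
1.45 [[392.5618 179.1837]]
rows 17
[[-0.0,-0.0,0.02],[-0.0,-0.0,0.019],[-0.0,-0.0,0.02],[-0.0,-0.0,0.019],[-0.0,-0.0,0.02],[-0.0,-0.0,0.019],[-0.0,-0.0,0.02],[-0.0,-0.0,0.019],[-0.0,-0.0,0.02],[-0.0,-0.0,0.019],[-0.0,-0.0,0.0],[-0.0,-0.0,0.0],[-0.0,-0.0,0.0],[-0.0,-0.0,0.0],[-0.0,-0.0,0.0],[-0.0,-0.0,0.0],[-0.0,-0.0,0.0]]
[[-0.1,3.0,0.1],[-0.0,2.9,0.1],[-0.0,3.0,0.1],[0.0,3.0,0.1],[0.2,2.9,0.1],[0.2,3.0,0.1],[0.2,2.9,0.1],[0.3,3.0,0.1],[0.4,2.9,0.1],[0.39,2.98,0.08],[0.0,-0.0,1.6],[0.0,-0.0,1.6],[0.0,-0.0,1.7],[0.0,-0.0,1.6],[0.0,-0.0,1.6],[0.0,-0.0,1.6],[0.0,-0.0,1.65]]
max (np.float64(0.02), np.float64(3.0166206257996713))
```

drive_tool(angular=[[0,0,0.02],[0,0,0.019],[0,0,0.02],[0,0,0.019],[0,0,0.02],[0,0,0.019],[0,0,0.02],[0,0,0.019],[0,0,0.02],[0,0,0.019]], delta_pos=[[-0.1,3.0,0.1],[0,2.9,0.1],[0,3.0,0.1],[0,3.0,0.1],[0.2,2.9,0.1],[0.2,3.0,0.1],[0.2,2.9,0.1],[0.3,3.0,0.1],[0.4,2.9,0.1],[0.39,2.98,0.08]], gripper=[6,6,6,6,6,6,6,6,6,6])

```text
time_s: 7.85
tool_pos: [0.4094, 0.3122, 0.1284]
tool_rot: [180.0, 0.0, -176.0]
force: [0.0, 0.8, -0.2]
grip_width: 0.059
grasp_force: 0.0
```

drive_tool(angular=[[0,0,0],[0,0,0],[0,0,0],[0,0,0],[0,0,0],[0,0,0],[0,0,0],[0,0,0],[0,0,0]], delta_pos=[[0,0,1.6],[0,0,1.6],[0,0,1.7],[0,0,1.6],[0,0,1.6],[0,0,1.6],[0,0,1.0],[0,0,0.6],[0,0,0]], gripper=[6,6,6,6,6,6,6,6,6])

```text
time_s: 8.75
tool_pos: [0.4097, 0.311, 0.0156]
tool_rot: [180.0, -0.0, -176.0]
force: [-0.2, -0.4, -0.1]
grip_width: 0.0598
grasp_force: 0.0
```

```bash
python3 - <<'E'
from h import *
p=cam("scene");t=cam("top")
a=cv2.resize(p["pixels"][120:260,280:480],None,fx=2.8,fy=2.8,interpolation=cv2.INTER_CUBIC)
b=cv2.resize(t["pixels"][130:290,180:360],None,fx=2.8*140/160,fy=2.8*140/160,interpolation=cv2.INTER_CUBIC)
cv2.imwrite("pics/c2.png",cv2.resize(np.hstack([a,b]),None,fx=.8,fy=.8)[:,:,::-1])
E
```

```text
(no output)
```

View pics/c2.png

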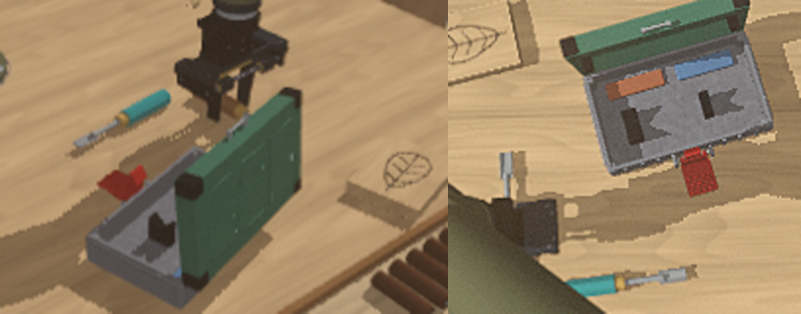

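The lid is fully open, with both black cradles visible in the right panel at (635,125) and (710,105). The fingers straddle the gouge handle. I grip and lift.

drive_tool(angular=[[0,0,0],[0,0,0],[0,0,0],[0,0,0],[0,0,0],[0,0,0],[0,0,0],[0,0,0]], delta_pos=[[0,0,0],[0,0,0],[0,0,0],[0,0,0],[0,0,0],[0,0,0],[0,0,0],[0,0,0]], gripper=[2,2,2,2,2,2,2,2], squeeze=30)

```text
time_s: 9.65
tool_pos: [0.4099, 0.3108, 0.0162]
tool_rot: [-180.0, 0.0, -176.0]
force: [0.3, -0.6, 0.8]
grip_width: 0.0279
grasp_force: 30.0
```

drive_tool(angular=[[0,0,0],[0,0,0],[0,0,0],[0,0,0],[0,0,0],[0,0,0],[0,0,0],[0,0,0],[0,0,0]], delta_pos=[[0,0,-0.5],[0,0,-1.5],[0,0,-2.5],[0,0,-2.5],[0,0,-2.5],[0,0,-2.5],[0,0,-2],[0,0,0],[0,0,0]], gripper=[2,2,2,2,2,2,2,2,2])

```text
time_s: 10.55
tool_pos: [0.4098, 0.3108, 0.1563]
tool_rot: [-180.0, 0.1, -176.0]
force: [1.1, 0.1, -1.6]
grip_width: 0.0274
grasp_force: 30.0
```

```bash
python3 - <<'E'
from h import *
o=telemetry.get_obs();print(o["force"],o["wrist_torque"])
p=cam("scene")
# refine the case pose from cradle/case in top view later; gouge check
for n in("gouge","gouge_tip"):
    print(n,[(np.round(d["centre"],1),round(d["p"],2)) for d in models.search_frame(p,n)])
T=np.array(o["tool_pos"]);z=T[2]-.0015
g=R.from_euler('z',4,degrees=True)
for x in(-110,-14,0,90): print(x,proj(p,[T+g.apply([(x+35)/1e3,0,-.0015])]))
a=cv2.resize(p["pixels"][90:200,300:440],None,fx=4,fy=4,interpolation=cv2.INTER_CUBIC)
cv2.imwrite("pics/c3.png",a[:,:,::-1])
E
```

```text
[ 1.0519  0.1033 -1.5635] [ 0.1161 -0.1324 -0.0137]
gouge [(array([338. , 168.1]), 0.74), (array([389.3, 133.5]), 0.59)]
gouge_tip [(array([388. , 135.4]), 0.71), (array([339.2, 167.5]), 0.69)]
-110 [[369.0578 124.3327]]
-14 [[388.9157 133.5444]]
0 [[391.9578 134.9592]]
90 [[412.4767 144.5271]]
```

View pics/c3.png

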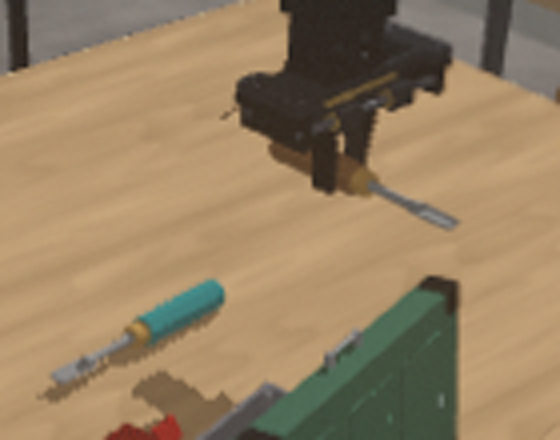

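The gouge is held level by the handle, with its tip at full-frame (414,145), close to the predicted spot. I carry it above the case with an 18° tilt so the gripper body stays clear of the lid.

```bash
python3 - <<'E'
from h import *
print(case(-15.7,25,0))
plan([(case(-15.7,25,120),162,105.2,16)],(np.array([.4098,.3108,.1563]),180,184))
E
```

```text
[0.5833 0.0767 0.    ]
rows 16
[[-0.02,-0.001,0.086],[-0.019,-0.002,0.086],[-0.02,-0.005,0.086],[-0.019,-0.006,0.085],[-0.02,-0.007,0.086],[-0.02,-0.009,0.086],[-0.019,-0.011,0.085],[-0.02,-0.013,0.085],[-0.02,-0.014,0.085],[-0.019,-0.016,0.084],[-0.02,-0.018,0.084],[-0.019,-0.019,0.084],[-0.02,-0.021,0.083],[-0.02,-0.022,0.083],[-0.019,-0.024,0.083],[-0.02,-0.026,0.082]]
[[-1.0,-1.5,0.2],[-1.1,-1.5,0.2],[-1.2,-1.3,0.2],[-1.4,-1.3,0.2],[-1.4,-1.1,0.1],[-1.5,-1.0,0.1],[-1.6,-0.9,0.1],[-1.7,-0.7,0.2],[-1.8,-0.6,0.1],[-1.7,-0.5,0.2],[-1.8,-0.3,0.1],[-1.8,-0.1,0.2],[-1.9,-0.0,0.3],[-1.8,0.1,0.2],[-1.8,0.3,0.4],[-1.7,0.44,0.32]]
max (np.float64(0.08875246475450695), np.float64(1.9235384061671343))
```

drive_tool(angular=[[-0.02,-0.001,0.086],[-0.019,-0.002,0.086],[-0.02,-0.005,0.086],[-0.019,-0.006,0.085],[-0.02,-0.007,0.086],[-0.02,-0.009,0.086],[-0.019,-0.011,0.085],[-0.02,-0.013,0.085],[-0.02,-0.014,0.085],[-0.019,-0.016,0.084],[-0.02,-0.018,0.084],[-0.019,-0.019,0.084],[-0.02,-0.021,0.083],[-0.02,-0.022,0.083],[-0.019,-0.024,0.083],[-0.02,-0.026,0.082],[0,0,0],[0,0,0]], delta_pos=[[-1.0,-1.5,0.2],[-1.1,-1.5,0.2],[-1.2,-1.3,0.2],[-1.4,-1.3,0.2],[-1.4,-1.1,0.1],[-1.5,-1.0,0.1],[-1.6,-0.9,0.1],[-1.7,-0.7,0.2],[-1.8,-0.6,0.1],[-1.7,-0.5,0.2],[-1.8,-0.3,0.1],[-1.8,-0.1,0.2],[-1.9,0,0.3],[-1.8,0.1,0.2],[-1.8,0.3,0.4],[-1.7,0.44,0.32],[0,0,0],[0,0,0]], gripper=[2,2,2,2,2,2,2,2,2,2,2,2,2,2,2,2,2,2])

```text
time_s: 12.5
tool_pos: [0.5828, 0.0771, 0.1193]
tool_rot: [162.1, -0.1, 105.3]
force: [-1.0, -0.1, -2.8]
grip_width: 0.0276
grasp_force: 30.0
```

```bash
python3 - <<'E'
from h import *
o=telemetry.get_obs();print(o["tool_pos"],o["tool_rot"],o["force"])
t=cam("top");p=cam("scene")
for q in(t,p):
  print("pred",[proj(q,[case(-15,y,118)])[0].round(1) for y in(100,-10,-100)])
  print("case corners rim",[proj(q,[case(x,y,46)])[0].round(1) for x,y in((-75,-125),(-75,125),(75,-125),(75,125))])
  print("cradles",[proj(q,[case(-15,y,z)])[0].round(1) for y,z in((75,39),(-40,46))])
a=cv2.resize(t["pixels"][120:240,230:370],None,fx=2.8,fy=2.8,interpolation=cv2.INTER_CUBIC)
b=cv2.resize(p["pixels"][130:250,300:440],None,fx=2.8,fy=2.8,interpolation=cv2.INTER_CUBIC)
cv2.imwrite("pics/c4.png",np.hstack([a,b])[:,:,::-1])
E
```

```text
[0.5828 0.0771 0.1193] [162.0793  -0.0595 105.2658] [-0.9905 -0.0563 -2.7504]
pred [array([260.9, 189.5]), array([300. , 178.3]), array([331.8, 169.1])]
case corners rim [array([345.6, 192.6]), array([261.8, 216.9]), array([330.6, 144.8]), array([248.8, 168.2])]
cradles [array([273.5, 192.8]), array([311.4, 181.3])]
pred [array([379.6, 175.4]), array([359.2, 192.2]), array([340.6, 207.5])]
case corners rim [array([318.9, 223.4]), array([366.8, 184.2]), array([361.5, 245.3]), array([406.9, 200.8])]
cradles [array([373.7, 199.8]), array([352.7, 216.6])]
```

View pics/c4.png

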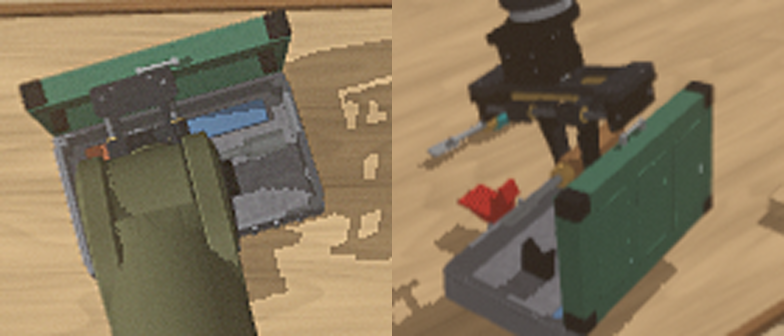

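The ferrule at full-frame (362,191) and the narrow cradle at (352,217) both match prediction. I lower to just above the cradles.

drive_tool(angular=[[0,0,0],[0,0,0],[0,0,0],[0,0,0],[0,0,0],[0,0,0],[0,0,0],[0,0,0]], delta_pos=[[0,-0.27,0.95],[0,-0.31,0.95],[0,-0.31,0.95],[0,-0.31,0.95],[0,-0.31,0.95],[0,-0.31,0.95],[0,-0.31,0.95],[0,0,0]], gripper=[2,2,2,2,2,2,2,2])

```text
time_s: 13.4
tool_pos: [0.5823, 0.0769, 0.0479]
tool_rot: [162.2, -0.1, 105.2]
force: [-0.4, 0.1, -1.8]
grip_width: 0.0276
grasp_force: 30.0
```

drive_tool(angular=[[0,0,0],[0,0,0],[0,0,0],[0,0,0]], delta_pos=[[0,-0.06,0.19],[0,-0.06,0.19],[0,-0.06,0.19],[0,0,0]], gripper=[2,2,2,2])

```text
time_s: 13.8
tool_pos: [0.5838, 0.0769, 0.044]
tool_rot: [162.0, -0.0, 105.2]
force: [0.7, -0.1, -2.4]
grip_width: 0.0275
grasp_force: 30.0
```

```bash
python3 - <<'E'
from h import *
o=telemetry.get_obs();print(o["tool_pos"],o["tool_rot"],o["force"],o["wrist_torque"])
t=cam("top");p=cam("scene")
for q in(t,p): print("pred",[proj(q,[case(-15,y,41)])[0].round(1) for y in(100,4,-10,-100)])
a=cv2.resize(t["pixels"][130:230,260:370],None,fx=3.6,fy=3.6,interpolation=cv2.INTER_CUBIC)
b=cv2.resize(p["pixels"][150:250,310:420],None,fx=3.6,fy=3.6,interpolation=cv2.INTER_CUBIC)
cv2.imwrite("pics/c5.png",np.hstack([a,b])[:,:,::-1])
E
```

```text
[0.5838 0.0769 0.044 ] [161.9993  -0.0036 105.2109] [ 0.7105 -0.1077 -2.3636] [-0.09    0.3961 -0.0282]
pred [array([265.1, 195.1]), array([296.9, 185.9]), array([301.5, 184.6]), array([331.2, 176. ])]
pred [array([378. , 195.5]), array([361. , 210.5]), array([358.4, 212.8]), array([340.5, 228.5])]
```

View pics/c5.png

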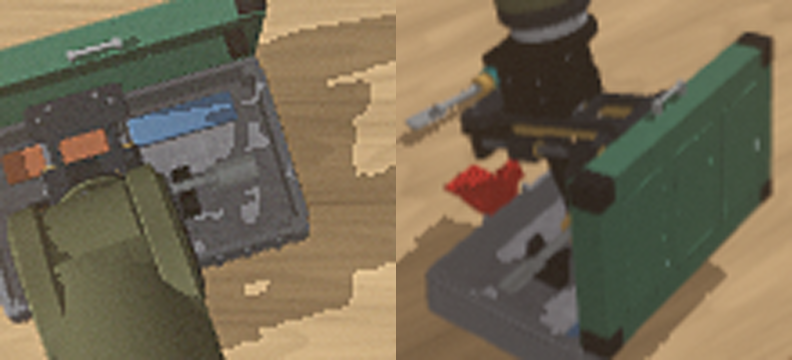

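The shank sits between the two horns of the narrow cradle (left panel, about (185,190)). The blade end at (258,165) matches prediction. I continue down gently.

drive_tool(angular=[[0,0,0],[0,0,0],[0,0,0],[0,0,0]], delta_pos=[[0,-0.03,0.1],[0,-0.03,0.1],[0,-0.03,0.1],[0,0,0]], gripper=[2,2,2,2])

```text
time_s: 14.3
tool_pos: [0.5844, 0.077, 0.0431]
tool_rot: [162.0, 0.1, 105.2]
force: [-13.2, -2.2, 20.1]
grip_width: 0.0277
grasp_force: 30.0
```

drive_tool(angular=[[0,0,0],[0,0,0]], delta_pos=[[0,-0.03,0.1],[0,0,0]], gripper=[2,2])

```text
time_s: 14.5
tool_pos: [0.5844, 0.077, 0.0428]
tool_rot: [162.0, 0.1, 105.2]
force: [-18.5, -2.4, 27.7]
grip_width: 0.0274
grasp_force: 30.0
```

Contact is on the rear wall of the V: the force is -x and +z, so I am about 2 mm too far back. I ease up, shift forward and lower again.

drive_tool(angular=[[0,0,0],[0,0,0],[0,0,0],[0,0,0]], delta_pos=[[0,0.06,-0.2],[0,-0.12,-0.04],[0,-0.12,-0.04],[0,0,0]], gripper=[2,2,2,2])

```text
time_s: 14.9
tool_pos: [0.5813, 0.0763, 0.0417]
tool_rot: [162.0, -0.0, 105.2]
force: [-0.2, 0.0, -0.8]
grip_width: 0.0276
grasp_force: 30.0
```

drive_tool(angular=[[0,0,0],[0,0,0],[0,0,0],[0,0,0]], delta_pos=[[0,-0.03,0.1],[0,-0.03,0.1],[0,-0.03,0.1],[0,0,0]], gripper=[2,2,2,2])

```text
time_s: 15.3
tool_pos: [0.5819, 0.0765, 0.0405]
tool_rot: [162.0, 0.1, 105.2]
force: [-10.1, -1.7, 18.7]
grip_width: 0.0279
grasp_force: 30.0
```

drive_tool(angular=[[0,0,0],[0,0,0],[0,0,0]], delta_pos=[[0,-0.08,-0.13],[0,0,0],[0,0,0]], gripper=[2,2,2])

```text
time_s: 15.6
tool_pos: [0.5817, 0.0764, 0.0407]
tool_rot: [161.8, -0.0, 105.2]
force: [2.7, 0.6, 2.9]
grip_width: 0.0278
grasp_force: 30.0
```

drive_tool(angular=[[0,0,0],[0,0,0],[0,0,0]], delta_pos=[[0,-0.03,0.1],[0,0,0],[0,0,0]], gripper=[2,2,2])

```text
time_s: 15.9
tool_pos: [0.5818, 0.0765, 0.0405]
tool_rot: [161.8, 0.0, 105.2]
force: [-3.8, -0.4, 13.0]
grip_width: 0.0277
grasp_force: 30.0
```

Now seated, with an almost purely vertical reaction. I release gently and withdraw along the tool axis.

drive_tool(angular=[[0,0,0],[0,0,0],[0,0,0],[0,0,0],[0,0,0],[0,0,0],[0,0,0],[0,0,0],[0,0,0]], delta_pos=[[0,0,-0.05],[0,0,0],[0,0,0],[0,0,0],[0,0,0],[0,0,0],[0,0,0],[0,0,0],[0,0,0]], gripper=[2.8,3.0,3.2,3.5,4,4.4,4.6,4.6,4.6], squeeze=5)

```text
time_s: 16.8
tool_pos: [0.5799, 0.076, 0.039]
tool_rot: [162.0, -0.0, 105.2]
force: [-0.4, -0.7, 0.4]
grip_width: 0.0457
grasp_force: 0.0
```

drive_tool(angular=[[0,0,0],[0,0,0],[0,0,0],[0,0,0],[0,0,0],[0,0,0],[0,0,0],[0,0,0],[0,0,0],[0,0,0],[0,0,0]], delta_pos=[[0,0,-0.5],[0,0,-1],[0,0,-1.5],[0,0,-2],[0,0,-2],[0,0,-2],[0,0,-3],[0,0,-4],[0,0,-4],[0,0,0],[0,0,0]], gripper=[4.6,4.6,4.6,4.6,4.6,4.6,4.6,4.6,4.6,4.6,4.6])

```text
time_s: 17.9
tool_pos: [0.5208, 0.0598, 0.2311]
tool_rot: [161.9, 0.1, 105.2]
force: [-0.4, -0.5, 0.3]
grip_width: 0.0456
grasp_force: 0.0
```

```bash
python3 - <<'E'
from h import *
o=telemetry.get_obs();print(o["tool_pos"],o["tool_rot"],o["force"],o["wrist_torque"],o["qpos"])
t=cam("top");p=cam("scene")
for q in(t,p): print("pred",[proj(q,[case(-15,y,38)])[0].round(1) for y in(100,4,-10,-100)])
for q in(t,p):print([(np.round(d["centre"]),round(d["p"],2)) for d in models.search_frame(q,"gouge")])
a=cv2.resize(t["pixels"][130:230,250:360],None,fx=3.6,fy=3.6,interpolation=cv2.INTER_CUBIC)
b=cv2.resize(p["pixels"][150:250,310:420],None,fx=3.6,fy=3.6,interpolation=cv2.INTER_CUBIC)
cv2.imwrite("pics/c6.png",np.hstack([a,b])[:,:,::-1])
E
```

```text
[0.5208 0.0598 0.2311] [161.8552   0.1337 105.2205] [-0.3589 -0.5022  0.2534] [-0.098   0.2801  0.0223] [ 36.6584 -10.7576 -39.4564 114.5479 -12.4563  56.4266  17.1961]
pred [array([265.2, 195.3]), array([297. , 186.1]), array([301.6, 184.8]), array([331.2, 176.2])]
pred [array([378. , 196.2]), array([361. , 211.2]), array([358.4, 213.5]), array([340.5, 229.3])]
[(array([245., 276.]), 0.53), (array([316., 181.]), 0.48)]
[(array([343., 165.]), 0.79), (array([347., 223.]), 0.58)]
```

View pics/c6.png

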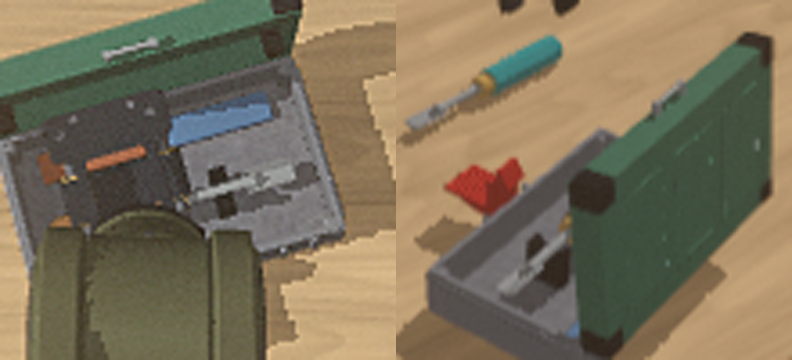

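The shank lies in the narrow cradle, with its tip at right-panel (503,287) and ferrule at (566,222), as predicted. Next I go over and behind the lid with the fingers closed.

```bash
python3 - <<'E'
from h import *
o=telemetry.get_obs()
plan([(np.array([.5208,.0598,.29]),170,125,3),(case(118,0,290),180,195.2,10),(case(118,0,194),180,195.2,6)],(np.array(o["tool_pos"]),162,105.2))
E
```

```text
rows 19
[[0.046,0.033,-0.11],[0.047,0.028,-0.112],[0.046,0.023,-0.113],[0.018,0.02,-0.121],[0.017,0.018,-0.121],[0.018,0.016,-0.122],[0.017,0.014,-0.121],[0.018,0.012,-0.122],[0.017,0.009,-0.122],[0.018,0.008,-0.123],[0.017,0.005,-0.122],[0.018,0.003,-0.123],[0.017,0.001,-0.122],[-0.0,0.0,-0.0],[-0.0,0.0,-0.0],[-0.0,0.0,-0.0],[-0.0,0.0,-0.0],[-0.0,0.0,-0.0],[-0.0,0.0,-0.0]]
[[-0.0,0.7,-2.0],[-0.0,0.5,-1.9],[-0.06,0.52,-2.06],[-0.9,1.8,0.3],[-1.1,1.6,0.3],[-1.3,1.5,0.2],[-1.5,1.3,0.1],[-1.7,1.1,0.2],[-1.7,1.0,0.0],[-1.9,0.7,0.1],[-1.9,0.5,0.0],[-2.0,0.2,0.0],[-2.02,-0.0,0.03],[-0.0,-0.0,1.6],[-0.0,-0.0,1.6],[-0.0,-0.0,1.6],[-0.0,-0.0,1.6],[-0.0,-0.0,1.6],[0.0,-0.0,1.6]]
max (np.float64(0.1246475029834132), np.float64(2.1254646550813305))
```

drive_tool(angular=[[0.046,0.033,-0.11],[0.047,0.028,-0.112],[0.046,0.023,-0.113],[0.018,0.02,-0.121],[0.017,0.018,-0.121],[0.018,0.016,-0.122],[0.017,0.014,-0.121],[0.018,0.012,-0.122],[0.017,0.009,-0.122],[0.018,0.008,-0.123],[0.017,0.005,-0.122],[0.018,0.003,-0.123],[0.017,0.001,-0.122],[0,0,0],[0,0,0]], delta_pos=[[0,0.7,-2.0],[0,0.5,-1.9],[-0.06,0.52,-2.06],[-0.9,1.8,0.3],[-1.1,1.6,0.3],[-1.3,1.5,0.2],[-1.5,1.3,0.1],[-1.7,1.1,0.2],[-1.7,1.0,0],[-1.9,0.7,0.1],[-1.9,0.5,0],[-2.0,0.2,0],[-2.02,0,0.03],[0,0,0],[0,0,0]], gripper=[0,0,0,0,0,0,0,0,0,0,0,0,0,0,0])

```text
time_s: 19.6
tool_pos: [0.7192, 0.0882, 0.2892]
tool_rot: [179.9, -0.2, -164.8]
force: [0.1, -0.3, -0.2]
grip_width: 0.0006
grasp_force: 0.0
```

```bash
python3 - <<'E'
from h import *
o=telemetry.get_obs();print(o["tool_pos"],o["tool_rot"],o["qpos"])
w=[]
for th in np.linspace(1.45,0,12):
    f=1-th/1.45; s=130+8*f
    x=75-s*np.cos(th)+26*np.sin(th)+10; z=46+s*np.sin(th)+26*np.cos(th)+14
    w.append((case(x,0,z),180,195.2,2)); print(round(th,2),round(x),round(z))
w[0]=w[0][:3]+(4,)
plan(w,(case(118,0,194),180,195.2))
E
```

```text
[0.7192 0.0882 0.2892] [ 179.8727   -0.1732 -164.831 ] [ 17.588   33.2628 -44.7012  64.112   22.5501  90.9799  83.491 ]
1.45 95 192
1.32 78 193
1.19 60 192
1.05 42 188
0.92 25 182
0.79 10 173
0.66 -5 163
0.53 -19 150
0.4 -30 136
0.26 -40 121
0.13 -48 104
0.0 -53 86
rows 20
[[0.0,0.0,0.0],[0.0,-0.0,0.0],[0.0,-0.0,0.0],[0.0,-0.0,0.0],[0.0,-0.0,0.0],[0.0,-0.0,0.0],[0.0,-0.0,0.0],[0.0,-0.0,0.0],[0.0,-0.0,0.0],[0.0,-0.0,0.0],[0.0,-0.0,0.0],[0.0,-0.0,0.0],[0.0,-0.0,0.0],[0.0,-0.0,0.0],[0.0,-0.0,0.0],[0.0,-0.0,0.0],[0.0,-0.0,0.0],[0.0,-0.0,0.0],[0.0,-0.0,0.0],[0.0,-0.0,0.0]]
[[0.6,-0.0,0.0],[0.5,-0.0,0.1],[0.6,-0.0,0.0],[0.59,-0.0,0.08],[0.9,-0.0,-0.0],[0.86,-0.0,-0.09],[0.9,-0.0,0.1],[0.87,-0.0,0.05],[0.9,-0.0,0.2],[0.84,-0.0,0.18],[0.8,-0.0,0.3],[0.89,-0.0,0.31],[0.8,-0.0,0.4],[0.8,-0.0,0.44],[0.7,-0.0,0.5],[0.78,-0.0,0.55],[0.7,-0.0,0.6],[0.64,-0.0,0.64],[0.6,-0.0,0.7],[0.56,-0.0,0.71]]
rows 6
[[0.0,-0.0,0.0],[0.0,-0.0,0.0],[0.0,-0.0,0.0],[0.0,-0.0,0.0],[0.0,-0.0,0.0],[0.0,-0.0,0.0]]
[[0.5,-0.0,0.8],[0.48,-0.0,0.76],[0.4,-0.0,0.8],[0.36,-0.0,0.89],[0.3,-0.0,0.9],[0.23,-0.0,0.88]]
max (np.float64(0.0), np.float64(0.9600520819205591))
```

```bash
python3 - <<'E'
from h import *
t=cam("top")
for y in(95,60,35,15,-3,-20,-60,-95):
    u,v=proj(t,[case(-15,y,45)])[0]; print(y,np.round((u,v)),t["pixels"][int(round(v)),int(round(u))])
print([(np.round(d["centre"]),round(d["p"],2),d["pixels"].sum()) for d in models.cut_out(t,"gouge")])
E
```

```text
95 [267. 194.] [157 116  75]
60 [278. 191.] [154 114  73]
35 [287. 189.] [153 111  74]
15 [293. 187.] [116 112  81]
-3 [299. 185.] [126 122  93]
-20 [305. 183.] [128 127  93]
-60 [318. 179.] [117 116  86]
-95 [330. 176.] [106 101  73]
[(array([256., 272.]), 0.65, np.int64(552)), (array([274., 194.]), 0.57, np.int64(239))]
```

drive_tool(angular=[[0,0,0],[0,0,0],[0,0,0],[0,0,0],[0,0,0],[0,0,0],[0,0,0],[0,0,0],[0,0,0],[0,0,0],[0,0,0]], delta_pos=[[0,0,1.6],[0,0,1.6],[0,0,1.6],[0,0,1.6],[0,0,1.6],[0,0,1.6],[0.6,0,0],[0.5,0,0.1],[0.6,0,0],[0.6,0,0.1],[0,0,0]], gripper=[0,0,0,0,0,0,0,0,0,0,0])

```text
time_s: 20.8
tool_pos: [0.697, 0.0812, 0.1944]
tool_rot: [-180.0, 0.1, -164.8]
force: [0.5, 0.4, 0.3]
grip_width: 0.0003
grasp_force: 0.0
```

Wood colour along the predicted handle line confirms the handle lies in the wide cradle. Now I sweep the lid down.

drive_tool(angular=[[0,0,0],[0,0,0],[0,0,0],[0,0,0],[0,0,0],[0,0,0],[0,0,0],[0,0,0],[0,0,0],[0,0,0]], delta_pos=[[0.9,0,0],[0.9,0,0],[0.9,0,0.1],[0.9,0,0.1],[0.9,0,0.2],[0.8,0,0.2],[0.8,0,0.3],[0.9,0,0.3],[0.8,0,0.4],[0.8,0,0.4]], gripper=[0,0,0,0,0,0,0,0,0,0])

```text
time_s: 21.8
tool_pos: [0.6137, 0.0589, 0.1727]
tool_rot: [180.0, -0.0, -164.8]
force: [2.0, 0.4, 0.3]
grip_width: 0.0007
grasp_force: 0.8
```

drive_tool(angular=[[0,0,0],[0,0,0],[0,0,0],[0,0,0],[0,0,0],[0,0,0],[0,0,0],[0,0,0],[0,0,0],[0,0,0]], delta_pos=[[0.7,0,0.5],[0.8,0,0.6],[0.7,0,0.6],[0.6,0,0.6],[0.6,0,0.7],[0.6,0,0.7],[0.5,0,0.8],[0.5,0,0.8],[0.4,0,0.8],[0.4,0,0.9]], gripper=[0,0,0,0,0,0,0,0,0,0])

```text
time_s: 22.8
tool_pos: [0.5584, 0.0437, 0.1029]
tool_rot: [180.0, 0.0, -164.8]
force: [1.1, 0.5, 1.3]
grip_width: 0.0006
grasp_force: 0.9
```

drive_tool(angular=[[0,0,0],[0,0,0],[0,0,0],[0,0,0],[0,0,0]], delta_pos=[[0.4,0,0.6],[0.4,0,0.6],[0.3,0,0.4],[0,0,0.1],[0,0,0]], gripper=[0,0,0,0,0])

```text
time_s: 23.3
tool_pos: [0.5471, 0.0406, 0.0859]
tool_rot: [180.0, -0.1, -164.8]
force: [0.9, 0.8, 1.8]
grip_width: 0.0004
grasp_force: 0.8
```

drive_tool(angular=[[0,0,0],[0,0,0],[0,0,0]], delta_pos=[[0,0,0.1],[0,0,0.1],[0,0,0]], gripper=[0,0,0])

```text
time_s: 23.6
tool_pos: [0.547, 0.0406, 0.0846]
tool_rot: [-180.0, -0.1, -164.8]
force: [-3.8, -0.6, 7.2]
grip_width: 0.0004
grasp_force: 3.8
```

drive_tool(angular=[[0,0,0],[0,0,0],[0,0,0],[0,0,0]], delta_pos=[[0,0,0.1],[0,0,0.05],[0,0,0],[0,0,0]], gripper=[0,0,0,0])

```text
time_s: 24.0
tool_pos: [0.5469, 0.0406, 0.084]
tool_rot: [-179.9, -0.2, -164.8]
force: [-6.4, -0.9, 14.3]
grip_width: 0.0005
grasp_force: 6.9
```

drive_tool(angular=[[0,0,0],[0,0,0],[0,0,0],[0,0,0]], delta_pos=[[0,0,0.1],[0,0,0],[0,0,-0.3],[0,0,-0.3]], gripper=[0,0,0,0])

```text
time_s: 24.4
tool_pos: [0.5475, 0.0408, 0.0879]
tool_rot: [-180.0, -0.0, -164.8]
force: [0.3, 0.5, 0.1]
grip_width: 0.0005
grasp_force: 0.0
```

drive_tool(angular=[[0,0,0],[0,0,0],[0,0,0]], delta_pos=[[0,0,-0.4],[0,0,-0.4],[0,0,0]], gripper=[0,0,0])

```text
time_s: 24.7
tool_pos: [0.5481, 0.0409, 0.0962]
tool_rot: [-180.0, 0.0, -164.8]
force: [0.7, 0.5, -0.6]
grip_width: 0.0004
grasp_force: 0.0
```

There is no lid force on the way up, so the catch holds. I back away and check.

drive_tool(angular=[[0,0,0],[0,0,0],[0,0,0],[0,0,0],[0,0,0],[0,0,0],[0,0,0],[0,0,0],[0,0,0],[0,0,0],[0,0,0],[0,0,0],[0,0,0]], delta_pos=[[0,0,-2],[0,0,-3],[0,0,-4],[0,0,-4],[0,-3,0],[0,-4,0],[0,-4,0],[0,-4,0],[0,-4,0],[0,-4,0],[0,0,0],[0,0,0],[0,0,0]], gripper=[0,0,0,0,0,0,0,0,0,0,0,0,0])

```text
time_s: 26.0
tool_pos: [0.6082, -0.1794, 0.2257]
tool_rot: [179.9, 0.0, -164.7]
force: [0.4, -0.2, -0.5]
grip_width: 0.0005
grasp_force: 0.0
```

```bash
python3 - <<'E'
from h import *
t=cam("top");p=cam("scene");print(telemetry.get_obs()["tool_pos"])
for n in("brush","phone","blank"): print(n,[(np.round(d["centre"]),round(d["p"],2)) for d in models.search_frame(t,n)][:2])
a=cv2.resize(t["pixels"][130:290,150:350],(400,320));b=cv2.resize(p["pixels"][140:300,240:440],(400,320))
cv2.imwrite("pics/c7.png",np.hstack([a,b])[:,:,::-1])
E
```

```text
[ 0.6083 -0.1791  0.2261]
brush []
phone [(array([463., 145.]), 0.52)]
blank [(array([191., 153.]), 0.95), (array([310., 217.]), 0.18)]
```

View pics/c7.png

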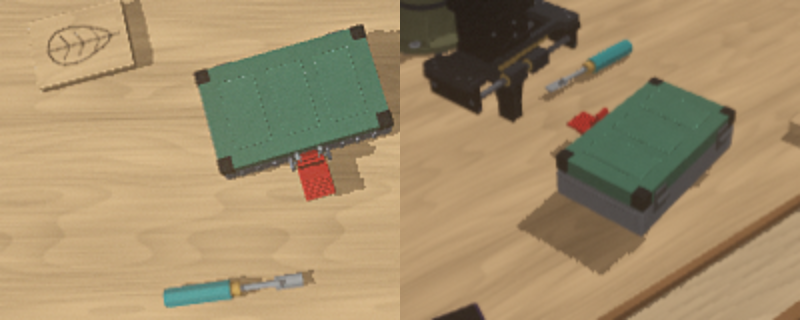

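The lid is shut and latched: it is green and flat at left-panel (295,100), with the catch home at (315,175). The panel is undisturbed at (85,45).

```bash
python3 -c "
from cell import env;print(env.sign_off())"
```

```text
the job is handed in; nothing more can be done
None
```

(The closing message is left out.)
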